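# Let up the spring lid of the spoon case at the plating pass

## Task

Open the wide case of tasting spoons: press its button catch and, as the spring lid jumps, keep the fingers over its front edge to steady it, letting it rise gently under the hand instead of flying up. Finish with its lid standing open by itself and the hand clear of it; leave the small square case shut.

Things in the scene. Friction and masses are not known exactly. Their poses are not given: they have to be found in the camera images.
- case: Wide spoon case, fixed: black box, dark wooden lid, 110 mm deep (x), 180 wide (y). Origin: centre of underside; z up; front (button side) is -x. Rim 50 mm high, top of shut lid 56. Hinge line along y at x=+55, z=50 mm; the front edge rises and swings back to +x. A notch 18 mm wide, 20 deep in the middle of the lid's front edge holds the button; the front edge is flush with the box.
- case_button_top (a point): Top centre of the wide case's button: upright steel plunger, 13 mm diameter, 9 mm behind the front edge, top 64 mm high. Goes straight down 6 mm (1.2 to 3 N), freeing the lid at 2 to 4 mm. Fully down it is still 2 mm above the lid, so shut fingertips, wider than the notch and pressing on the button or a few mm behind, also cover the lid's edge and catch it as it jumps.
- case_lid (a joint): Opening angle (rad) of the wide case's lid, 0 shut. Once free, a spring drives it up (about 2.5 N at the front edge, weaker further up) and holds it at about 1.27 rad. Left free it flies up at over 4 rad/s; let go beyond 0.85 rad (50 degrees) it rises gently by itself. A good rate under the hand is 1 rad/s, some 0.1 m/s at the front edge.
- small_button_top (a point): Top centre of the same kind of button on the other, small square case (90 by 90 mm, same height and materials) that stands beside the wide one. Not to be pressed.
- small_lid (a joint): Opening angle (rad) of the small square case's lid, 0 shut. It stays shut.
There are look-alikes about, which are no part of the job. Leave any pink look-alike of the case alone. Leave any orange look-alike of the part that bears small_button_top alone.

How it is judged:
By the outcome, as a careful person would: the job done as asked, in the order asked, and still so for the second after the job is handed in, with the robot touching nothing.
It also fails if it takes over 38 s, if anything falls off the work surface, if the arm or the gripper's body presses on something with over 40 N, if the wrist force passes 120 N, or if a joint passes its speed limit or range.

## Robot

A 6-joint arm with a two-finger parallel gripper is mounted at the origin on the work surface. World frame = base frame: x ahead of the robot, y to its left, z up, the work surface at z = 0. Lengths are in m, angles in rad, forces in N, time in s.
With the tool pointing down it reaches from about 0.25 to 0.775 m from the base axis. Payload 4 kg.
Tool frame: the origin (TCP) lies on the centre line of the jaws, within the pads' length; the fingertips stand 8 mm ahead of it and the grasp point (between the pads) lies 11 mm behind it; y points along the fingers, x is the direction in which the jaws open and shut, and the axes are right-handed (so a half turn about y gives the same grasp; the last joint's range is limited). The gripper opens to 94 mm and grips with 3 to 60 N. Pads are 16 mm wide; open, the fingers measure 119 mm over their backs; the gripper's body (75 mm by 177 mm) begins 78 mm behind the grasp point.
Start: joints at [-1.236, 0.087, 1.371, -0, 1.684, -0.103], TCP at [0.233, -0.498, 0.214] pointing down, gripper open.
Joint ranges: [-3.1, 3.1], [-0.76, 2.03], [0.27, 2.55], [-1.08, 4.22], [0.17, 2.65], [-2.57, 2.57]. Speed limits (rad/s): [2.79, 2.79, 3.14, 3.14, 3.14, 3.14].

## Interface

Orientations are given as [roll, pitch, yaw] about the fixed x, y, z axes, in that order (R = Rz(yaw) Ry(pitch) Rx(roll)).
In Python, from bench import robot gives the robot as it stands.
- The arm moves only by the tool step_arm, never from a script. Its argument "commands" is a list of rows, each an object with "xyz": the shift along the world's x, y, z in m, a list of three; "twist": the turn, a rotation vector about the world's x, y, z in degrees, a list of three. In form: [{"xyz": [tx, ty, tz], "twist": [ax, ay, az]}, ...]. A call has 1 to 12 rows; each row is the pose to reach, as a shift and turn from the pose commanded when the call began; what a row does not reach only later rows make up. A row lasts 1/12 s, in which the tool goes at most 41.7 mm and 7.16 degrees, less where a joint would pass 70% of its speed; a pose out of reach is approached as far as the arm can. A call with a gripper value outside its range is refused whole. "fingers" is the closure in counts, from 0 (fully open) to 255 (shut), set as the call begins (left out, the last holds). The fingers move at their own pace and stop on an object; the grip force is fixed at half the most. Time passes only in rows, so rows that repeat a pose let the fingers close. It gives the time, the measured TCP pose, the force and the opening at its end, in the units of the state.
- robot.get_obs(): the state, without advancing time (a new reading comes with each control period).
- robot.snapshot(name): name is "side" or "top" or "wrist"; returns (picture, depth): 400x640x3 uint8, red, green, blue; 400x640 float32, m along the optical axis (not along the pixel's ray), 0 where there is no reading.
- robot.camera_info(name): a dict with "fx", "fy", "cx", "cy" (pixels), "R" (3x3) and "t" (3): a world point X has camera coordinates R X + t. Camera axes: x right, y down, z forward; pixel columns grow to the right and rows downward; lengths in m; the calibration is good to about 2 mm. A picture is of the moment at which its call begins: read the wrist's pose just before it. camera_info takes no time and is no camera call; for the wrist camera it gives the pose at the moment of the call.
- robot.close_job(): hands the job in, once; it reports no verdict.
The state is a dict: "time": time; "joint_positions": joint angles; "qvel": joint speeds; "joint_torque": joint torques, N m; "tool_pos": TCP position; "ee_rot": TCP orientation; "wrist_force": force on the tool from outside, world axes, zero at the start; "wrist_torque": the same for the moment, N m; "width": finger opening in m.
Only numpy, scipy, OpenCV 4.12 (cv2) and the standard library are available. Lean on these libraries where they do the work, as an engineer would, in place of code of your own. Each camera call takes 0.05 s, during which the arm holds its last target.

## Working session

There is one attempt and no reset: what is moved stays moved. The work goes in short steps, Python scripts to look and compute and a tool call to move; the robot and the scene stay as the last step left them, time stands still between calls to the robot, and variables do not carry over. Pictures are saved under pics/ and viewed, and the job is handed in when it is done.

Besides the shell and the picture viewer there is one more tool, called after "Call:" as name([rows], argument=value, ...), one row to a line, values as JSON. step_arm: Moves the arm, as the interface text tells. Its arguments: {"type":"object","properties":{"commands":{"type":"array"},"fingers":{"type":"number"}},"required":["commands"]}

```bash
mkdir -p pics
cat > h.py <<'E'
import numpy as np,cv2
from bench import robot
def snap(n,tag):
    p,d=robot.snapshot(n); cv2.imwrite(f'pics/{tag}.png',p[:,:,::-1]); c=robot.camera_info(n); np.savez(f'pics/{tag}.npz',p=p,d=d,**{k:np.array(c[k]) for k in('fx','fy','cx','cy','R','t')})
def load(tag): return np.load(f'pics/{tag}.npz')
def ray(z,u,v,h):
    d=z['R'].T@np.array([(u-z['cx'])/z['fx'],(v-z['cy'])/z['fy'],1]); o=-z['R'].T@z['t']
    return o+d*(h-o[2])/d[2]
def dep(z,u,v):
    D=z['d'][v,u]; return z['R'].T@(np.array([(u-z['cx'])/z['fx']*D,(v-z['cy'])/z['fy']*D,D])-z['t'])
E
python3 - <<'E'
from h import *
snap('top','t0'); snap('side','s0')
o=robot.get_obs(); print(o)
E
```

```text
{'time': 0.1, 'joint_positions': array([-1.23610262e+00,  8.78819760e-02,  1.37209380e+00,  1.29609120e-05,
        1.68362459e+00, -1.03123769e-01]), 'qvel': array([-0.00189649, -0.00087574, -0.00295675,  0.00026962, -0.001368  ,
       -0.00080451]), 'joint_torque': array([ 2.58580054e-03, -3.41254914e+01, -3.03299868e+01,  7.20752380e-02,
        3.05066805e-02, -1.04412341e-04]), 'tool_pos': array([ 0.2330077 , -0.49766796,  0.21242547]), 'ee_rot': array([-1.57057684,  0.00199572, -1.13297718]), 'wrist_force': array([0.23991645, 0.1192971 , 0.15857883]), 'wrist_torque': array([0.00339909, 0.02469615, 0.01864319]), 'width': 0.0938903410750356}
```

View pics/t0.png

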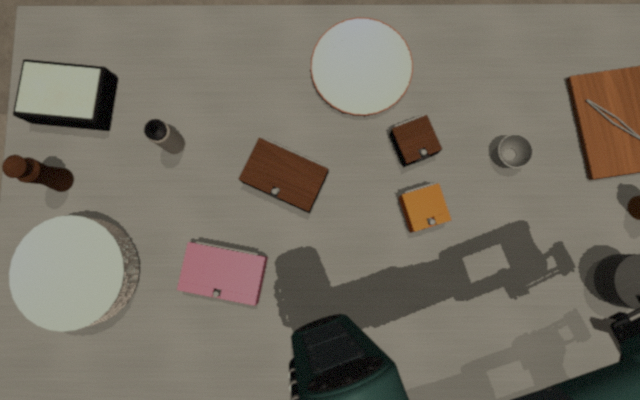

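View pics/s0.png

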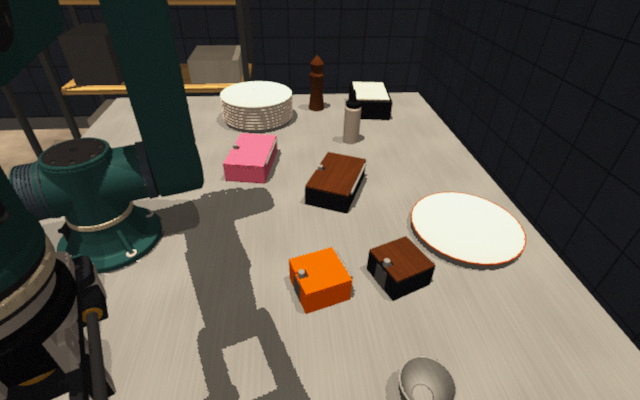

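The top view shows the wide wooden case at about (284,175), with its button near (275,190). The small dark case is at (416,140), and the pink and orange look-alikes are at (223,272) and (426,207). Next I'll measure the wide case.

Run:
```python
from h import *
z=load('t0'); p=z['p']; hsv=cv2.cvtColor(p,cv2.COLOR_RGB2HSV)
print(-z['R'].T@z['t'])
print(hsv[165,284],hsv[190,275],hsv[172,262])
crop=np.zeros(p.shape[:2],np.uint8); crop[125:222,230:340]=1
m=((hsv[:,:,1]>90)&(hsv[:,:,2]>30)).astype(np.uint8)*crop
cs,_=cv2.findContours(m,0,1); c=max(cs,key=cv2.contourArea)
b=cv2.boxPoints(cv2.minAreaRect(c)); 
W=[ray(z,u,v,.056) for u,v in b]; print(b); print(np.round(W,4)); print([np.linalg.norm(W[i]-W[i-1]) for i in range(4)], np.mean(W,0))
for u,v in((284,160),(275,189),(275,190),(276,191)): print(u,v,dep(z,u,v))
cv2.imwrite('pics/t0c.png',cv2.resize(p[120:225,230:340,::-1],None,fx=5,fy=5,interpolation=2))
s=load('s0')
cv2.imwrite('pics/s0c.png',cv2.resize(s['p'][140:220,290:390,::-1],None,fx=6,fy=6,interpolation=2))
```

```text
[0.33648234 0.04967464 1.0908169 ]
[ 11 165  85] [ 21  32 137] [ 12 164  84]
[[237.8007  179.62065]
 [257.56653 136.42873]
 [328.60474 168.93776]
 [308.83893 212.12968]]
[[0.5089 0.2574 0.056 ]
 [0.6111 0.2135 0.056 ]
 [0.5338 0.0474 0.056 ]
 [0.4334 0.0927 0.056 ]]
[np.float64(0.18114787600590843), np.float64(0.11130700911898248), np.float64(0.18324319466309338), np.float64(0.11019918626661261)] [0.52178872 0.15276406 0.056     ]
284 160 [0.55502239 0.15105403 0.05571827]
275 189 [0.48556114 0.16993374 0.06523708]
275 190 [0.48299946 0.16969408 0.06701147]
276 191 [0.48094855 0.16758732 0.06521904]
```

View pics/t0c.png

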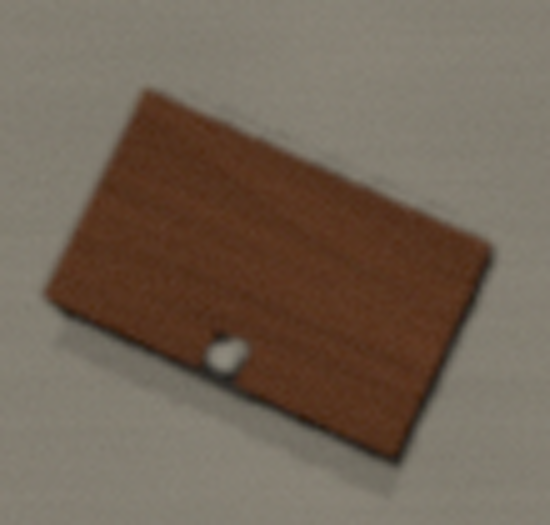

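View pics/s0c.png

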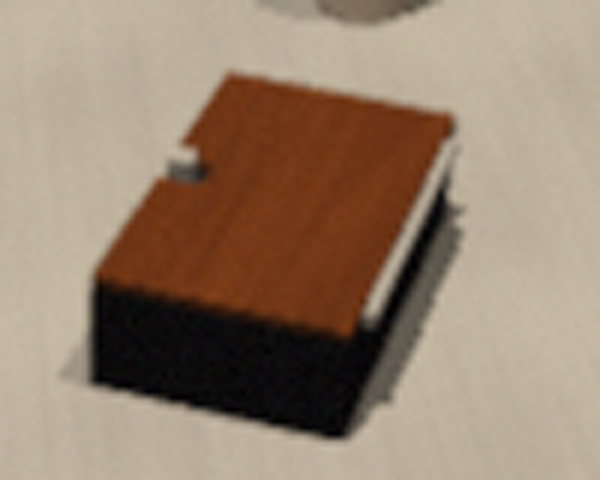

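Run:
```python
from h import *
z=load('t0'); s=load('s0')
hs=cv2.cvtColor(z['p'],cv2.COLOR_RGB2HSV)
sub=hs[183:197,267:284]; m=(sub[:,:,1]<90)&(sub[:,:,2]>95)
print(m.astype(int)); 
v,u=np.nonzero(m); print(u.mean()+267,v.mean()+183)
# wood corner order 0 frontleft,1 backleft,2 backright,3 frontright
print('top',ray(z,275.4,190.4,.064),'side',ray(s,320.8,166.3,.064))
# two-view
def r(c,u,v):
    d=c['R'].T@np.array([(u-c['cx'])/c['fx'],(v-c['cy'])/c['fy'],1]); return -c['R'].T@c['t'],d/np.linalg.norm(d)
o1,d1=r(z,275.4,190.4);o2,d2=r(s,320.8,166.3)
t=np.linalg.lstsq(np.c_[d1,-d2],o2-o1,rcond=None)[0]; print(o1+d1*t[0],o2+d2*t[1])
ex=np.array([np.cos(np.radians(-24.2)),np.sin(np.radians(-24.2))]);
c=np.array([.5218,.1528]); print('from box',c-ex*.046)
print([ray(s,290+a/6,140+b/6,.056).round(4) for a,b in((228,73),(453,118),(350,330),(95,278))])
```

```text
[[0 0 0 0 0 0 0 0 0 0 0 0 0 0 0 0 0]
 [0 0 0 0 0 0 0 0 0 0 0 0 0 0 0 0 0]
 [0 0 0 0 0 0 0 0 0 0 0 0 0 0 0 0 0]
 [0 0 0 0 0 0 0 0 0 0 0 0 0 0 0 0 0]
 [0 0 0 0 0 0 0 0 0 0 0 0 0 0 0 0 0]
 [0 0 0 0 0 0 0 0 0 1 1 1 0 0 0 0 0]
 [0 0 0 0 0 1 1 1 1 1 1 1 0 0 0 0 0]
 [0 0 0 0 0 1 1 1 1 1 1 1 0 0 0 0 0]
 [0 0 0 0 0 1 1 1 1 1 1 0 0 0 0 0 0]
 [0 0 0 0 0 1 1 1 1 1 0 0 0 0 0 0 0]
 [0 0 0 0 0 0 1 1 1 1 0 0 0 0 0 0 0]
 [0 0 0 0 0 0 0 0 0 0 0 0 0 0 0 0 0]
 [1 0 0 0 0 0 0 0 0 0 0 0 0 0 0 0 0]
 [1 1 1 0 0 0 0 0 0 0 0 0 0 0 0 0 0]]
274.0833333333333 191.05555555555554
top [0.48250621 0.1691191  0.064     ] side [0.48344761 0.16615999 0.064     ]
[0.4828091  0.16936686 0.0618701 ] [0.48381217 0.16933912 0.06200952]
from box [0.47984247 0.17165646]
[array([0.5125, 0.252 , 0.056 ]), array([0.61  , 0.2049, 0.056 ]), array([0.5372, 0.0475, 0.056 ]), array([0.4394, 0.0898, 0.056 ])]
```

Call:
step_arm([
  {"xyz": [0.012, 0.035, 0], "twist": [0, 0, 6.5]},
  {"xyz": [0.024, 0.07, 0], "twist": [0, 0, 13]},
  {"xyz": [0.036, 0.105, 0], "twist": [0, 0, 19.5]},
  {"xyz": [0.048, 0.14, 0], "twist": [0, 0, 26]},
  {"xyz": [0.06, 0.175, 0], "twist": [0, 0, 32.5]},
  {"xyz": [0.072, 0.21, 0], "twist": [0, 0, 39]},
  {"xyz": [0.084, 0.245, 0], "twist": [0, 0, 45.5]},
  {"xyz": [0.096, 0.28, 0], "twist": [0, 0, 52]},
  {"xyz": [0.108, 0.315, 0], "twist": [0, 0, 58.5]},
  {"xyz": [0.12, 0.35, 0], "twist": [0, 0, 65]},
  {"xyz": [0.132, 0.385, 0], "twist": [0, 0, 71.5]},
  {"xyz": [0.144, 0.42, 0], "twist": [0, 0, 78]},
], fingers=255)

```text
time: 1.1
tool_pos: [0.377, -0.0763, 0.2132]
ee_rot: [-1.571, -0.0, 0.234]
wrist_force: [0.3, -0.5, 0.3]
width: 0.0173
```

Call:
step_arm([
  {"xyz": [0.01, 0.03, 0], "twist": [0, 0, 6.5]},
  {"xyz": [0.02, 0.06, 0], "twist": [0, 0, 13]},
  {"xyz": [0.035, 0.09, 0], "twist": [0, 0, 19.5]},
  {"xyz": [0.05, 0.12, 0], "twist": [0, 0, 26]},
  {"xyz": [0.065, 0.15, 0], "twist": [0, 0, 32.5]},
  {"xyz": [0.08, 0.18, -0.01], "twist": [0, 0, 39]},
  {"xyz": [0.095, 0.21, -0.03], "twist": [0, 0, 45.5]},
  {"xyz": [0.106, 0.24, -0.05], "twist": [0, 0, 52]},
  {"xyz": [0.106, 0.247, -0.07], "twist": [0, 0, 52.5]},
  {"xyz": [0.106, 0.247, -0.09], "twist": [0, 0, 52.5]},
  {"xyz": [0.106, 0.247, -0.09], "twist": [0, 0, 52.5]},
])

```text
time: 2.02
tool_pos: [0.4798, 0.169, 0.1179]
ee_rot: [-1.562, 0.006, 1.146]
wrist_force: [-1.0, -1.2, -0.9]
width: 0.0006
```

Run:
```python
from h import *
o=robot.get_obs(); print(o['tool_pos'],o['ee_rot'],o['wrist_force'],o['width'])
snap('wrist','w1'); snap('side','s1')
s=load('s1')['p'][60:230,270:400,::-1]; cv2.imwrite('pics/s1c.png',cv2.resize(s,None,fx=4,fy=3.5,interpolation=2))
```

```text
[0.4797999  0.16895546 0.11791578] [-1.56232363  0.0064663   1.14644928] [-1.02416082 -1.18463604 -0.94706795] 0.0006341798966277014
```

View pics/w1.png

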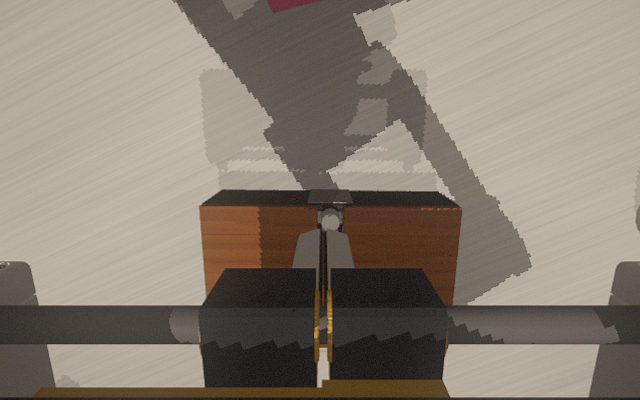

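View pics/s1c.png

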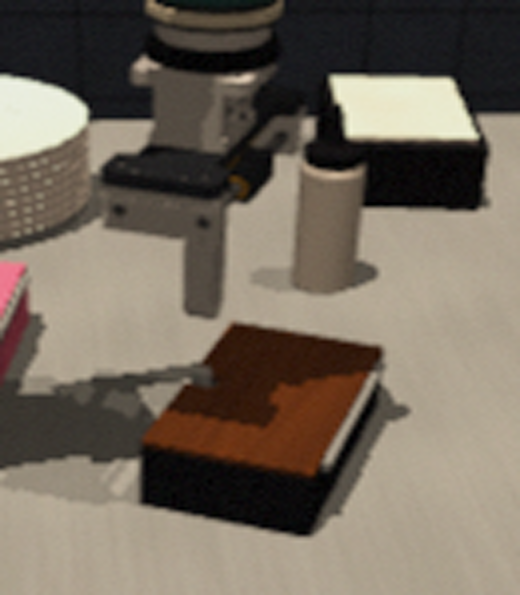

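The wrist view shows the button at about (331,221) and the shut fingertips near column 323. The wide case's front edge runs along row 205.

Run:
```python
from h import *
z=load('w1'); hs=cv2.cvtColor(z['p'],cv2.COLOR_RGB2HSV)
o=robot.get_obs(); print(o['tool_pos'],o['ee_rot'],o['wrist_force'],-z['R'].T@z['t'])
print('button',ray(z,331,220,.064), 'frontL,R corners',ray(z,201,206,.056),ray(z,461,208,.056))
P=o['tool_pos']-[0,0,.008]; c=z['R']@P+z['t']; print('tip px',z['fx']*c[0]/c[2]+z['cx'],z['fy']*c[1]/c[2]+z['cy'])
cv2.imwrite('pics/w1c.png',cv2.resize(z['p'][180:290,270:390,::-1],None,fx=5,fy=5,interpolation=2))
```

```text
[0.48240912 0.16865663 0.12263812] [-1.56872559  0.00164189  1.14471364] [ 0.33189947 -0.07175459  0.81600898] [0.42029618 0.1962925  0.29143946]
button [0.48321526 0.17280081 0.064     ] frontL,R corners [0.43940333 0.09460966 0.056     ] [0.51441666 0.25681731 0.056     ]
tip px 325.04462503120163 248.7487576814679
```

View pics/w1c.png

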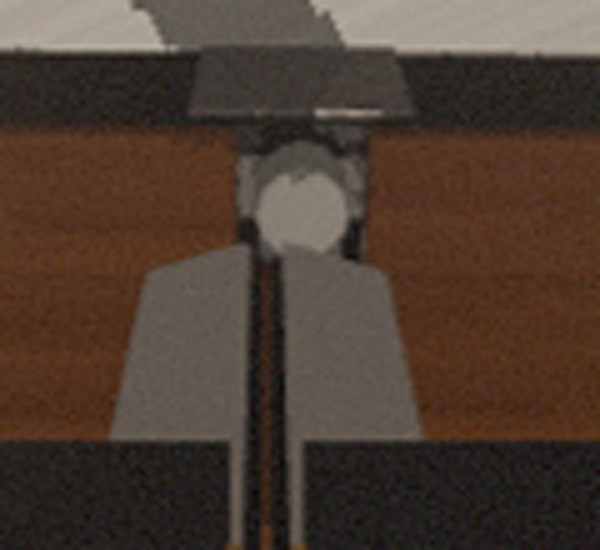

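Run:
```python
from h import *
o=robot.get_obs(); print(o['tool_pos'],o['ee_rot'],o['wrist_force'])
snap('wrist','w2'); z=load('w2')
o=robot.get_obs(); print(o['tool_pos'])
P=o['tool_pos']-[0,0,.008]; c=z['R']@P+z['t']; print('tip px',z['fx']*c[0]/c[2]+z['cx'],z['fy']*c[1]/c[2]+z['cy'])
hs=cv2.cvtColor(z['p'],cv2.COLOR_RGB2HSV); m=((hs[:,:,1]<70)&(hs[:,:,2]>115)).astype(np.uint8); m[:200]=0;m[240:]=0;m[:,:300]=0;m[:,360:]=0
n,l,st,ce=cv2.connectedComponentsWithStats(m); print(st,ce)
for i in range(1,n): 
  if st[i,4]>30: print(ray(z,*ce[i],.064))
cv2.imwrite('pics/w2c.png',cv2.resize(z['p'][180:290,270:390,::-1],None,fx=5,fy=5,interpolation=2))
```

```text
[0.48240912 0.16865663 0.12263812] [-1.56872559  0.00164189  1.14471364] [ 0.33189947 -0.07175459  0.81600898]
[0.48337136 0.16864071 0.12411192]
tip px 323.9830950126236 244.91947484695837
[[     0      0    640    400 255790]
 [   320    209     18     16    210]] [[319.49263067 199.48591814]
 [328.47619048 216.65238095]]
[0.48415588 0.17186169 0.064     ]
```

View pics/w2c.png

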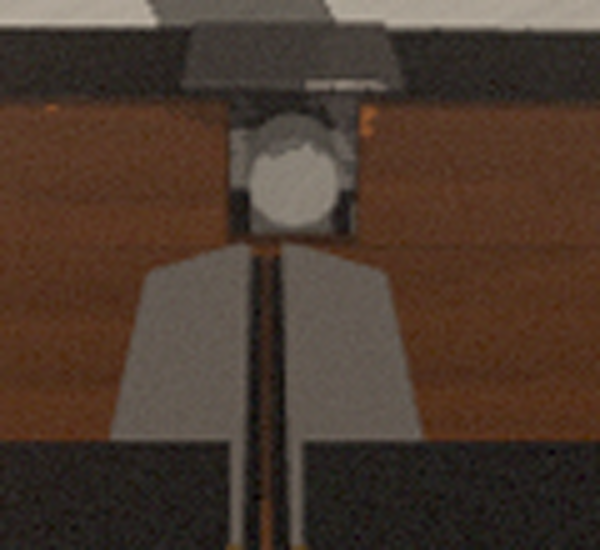

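Call:
step_arm([
  {"xyz": [0.001, 0.002, -0.015], "twist": [0, 0, 0]},
  {"xyz": [0.001, 0.002, -0.03], "twist": [0, 0, 0]},
  {"xyz": [0.001, 0.002, -0.04], "twist": [0, 0, 0]},
  {"xyz": [0.001, 0.002, -0.046], "twist": [0, 0, 0]},
  {"xyz": [0.001, 0.002, -0.049], "twist": [0, 0, 0]},
  {"xyz": [0.001, 0.002, -0.049], "twist": [0, 0, 0]},
  {"xyz": [0.001, 0.002, -0.049], "twist": [0, 0, 0]},
  {"xyz": [0.001, 0.002, -0.049], "twist": [0, 0, 0]},
])

```text
time: 2.83
tool_pos: [0.4848, 0.1709, 0.0755]
ee_rot: [-1.572, -0.001, 1.145]
wrist_force: [-0.9, 0.0, -0.5]
width: 0.0004
```

Run:
```python
from h import *
o=robot.get_obs(); print(o['time'],o['tool_pos'],o['ee_rot'],o['wrist_force'])
snap('wrist','w3'); z=load('w3')
cv2.imwrite('pics/w3c.png',cv2.resize(z['p'][150:290,250:410,::-1],None,fx=4,fy=4,interpolation=2))
```

```text
2.8333 [0.48483496 0.17093532 0.07550294] [-1.57221198e+00 -1.20727684e-03  1.14450549e+00] [-0.91064006  0.01754839 -0.53930536]
```

View pics/w3c.png

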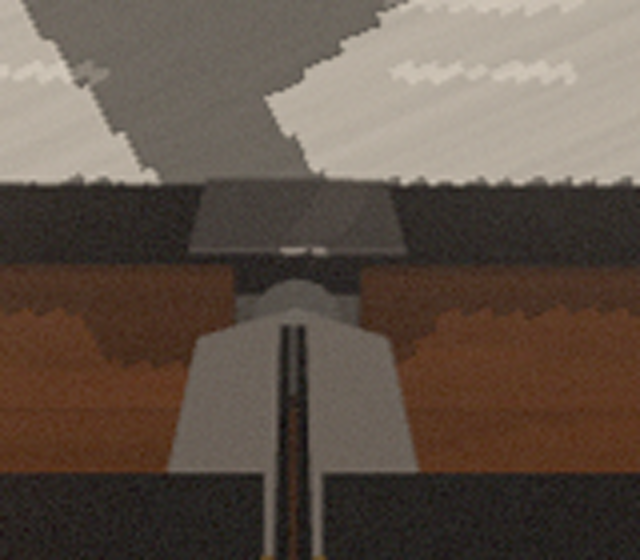

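Call:
step_arm([
  {"xyz": [-0.001, 0.001, -0.002], "twist": [0, 0, 0]},
  {"xyz": [-0.001, 0.001, -0.003], "twist": [0, 0, 0]},
  {"xyz": [-0.001, 0.001, -0.004], "twist": [0, 0, 0]},
  {"xyz": [-0.001, 0.001, -0.005], "twist": [0, 0, 0]},
  {"xyz": [-0.001, 0.001, -0.006], "twist": [0, 0, 0]},
  {"xyz": [-0.001, 0.001, -0.007], "twist": [0, 0, 0]},
  {"xyz": [-0.001, 0.001, -0.008], "twist": [0, 0, 0]},
  {"xyz": [-0.001, 0.001, -0.008], "twist": [0, 0, 0]},
  {"xyz": [-0.001, 0.001, -0.008], "twist": [0, 0, 0]},
])

```text
time: 3.63
tool_pos: [0.4834, 0.1721, 0.0669]
ee_rot: [-1.571, -0.001, 1.145]
wrist_force: [-0.6, 0.8, 5.1]
width: 0.0008
```

Run:
```python
from h import *
o=robot.get_obs(); print(o['time'],o['tool_pos'],o['ee_rot'],o['wrist_force'])
snap('wrist','w4'); z=load('w4')
cv2.imwrite('pics/w4c.png',cv2.resize(z['p'][150:290,250:410,::-1],None,fx=4,fy=4,interpolation=2))
```

```text
3.6333 [0.4834094  0.17211814 0.06691792] [-1.57117916e+00 -9.16305697e-04  1.14466883e+00] [-0.64198657  0.78472563  5.14989337]
```

View pics/w4c.png

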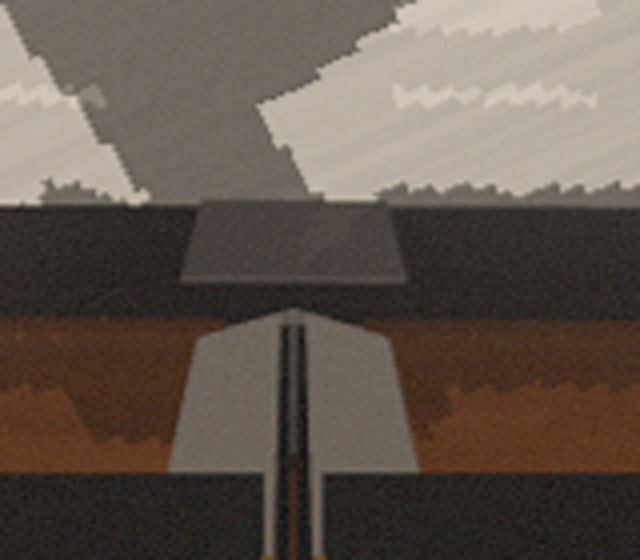

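The lid is free: the force is 5 N and a dark gap shows under the lid's edge in row 300. Now I'll let it rise under the fingers along its arc.

Call:
step_arm([
  {"xyz": [0.0005, 0, 0.0015], "twist": [0, 0, 0]},
  {"xyz": [0.0015, -0.0005, 0.008], "twist": [0, 0, 0]},
  {"xyz": [0.003, -0.0015, 0.0165], "twist": [0, 0, 0]},
  {"xyz": [0.0055, -0.0025, 0.025], "twist": [0, 0, 0]},
  {"xyz": [0.0085, -0.004, 0.033], "twist": [0, 0, 0]},
  {"xyz": [0.012, -0.0055, 0.041], "twist": [0, 0, 0]},
  {"xyz": [0.0165, -0.0075, 0.0485], "twist": [0, 0, 0]},
  {"xyz": [0.021, -0.0095, 0.056], "twist": [0, 0, 0]},
  {"xyz": [0.0265, -0.012, 0.0625], "twist": [0, 0, 0]},
  {"xyz": [0.032, -0.0145, 0.069], "twist": [0, 0, 0]},
  {"xyz": [0.038, -0.017, 0.075], "twist": [0, 0, 0]},
  {"xyz": [0.0445, -0.02, 0.08], "twist": [0, 0, 0]},
])

```text
time: 4.68
tool_pos: [0.5281, 0.1513, 0.1469]
ee_rot: [-1.57, 0.001, 1.145]
wrist_force: [0.2, -0.0, 0.7]
width: 0.0003
```

Run:
```python
from h import *
o=robot.get_obs(); print(o['time'],o['tool_pos'],o['ee_rot'],o['wrist_force'])
snap('side','s5'); z=load('s5')
o=robot.get_obs(); print(o['time'],o['tool_pos'],o['ee_rot'],o['wrist_force'])
cv2.imwrite('pics/s5c.png',cv2.resize(z['p'][40:220,270:410,::-1],None,fx=4,fy=3.3,interpolation=2))
```

```text
4.6833 [0.52807206 0.15134576 0.14689364] [-1.57037615e+00  5.90149385e-04  1.14451628e+00] [ 0.19344611 -0.04572035  0.67554377]
4.7333 [0.52977953 0.15080281 0.14787731] [-1.57320590e+00 -4.55046607e-04  1.14372989e+00] [ 1.93442523 -0.508848    0.82340433]
```

View pics/s5c.png

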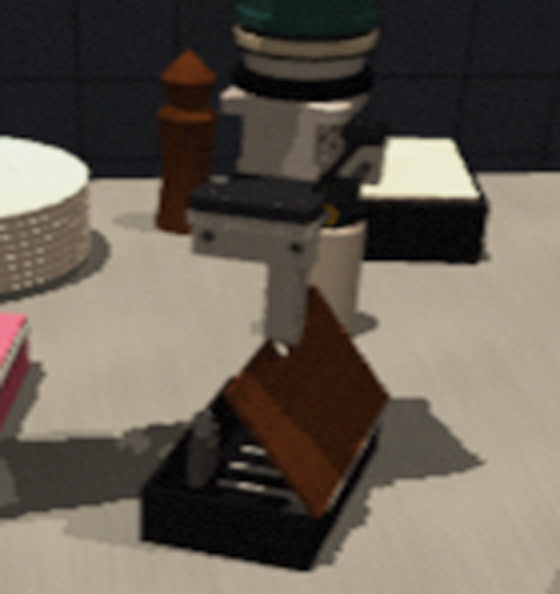

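Call:
step_arm([
  {"xyz": [0.004, -0.002, 0.003], "twist": [0, 0, 0]},
  {"xyz": [0.008, -0.0035, 0.0055], "twist": [0, 0, 0]},
  {"xyz": [0.012, -0.0055, 0.009], "twist": [0, 0, 0]},
  {"xyz": [0.015, -0.0065, 0.015], "twist": [0, 0, 0]},
  {"xyz": [0.016, -0.007, 0.03], "twist": [0, 0, 0]},
  {"xyz": [0.016, -0.007, 0.055], "twist": [0, 0, 0]},
  {"xyz": [0.016, -0.007, 0.085], "twist": [0, 0, 0]},
  {"xyz": [0.016, -0.007, 0.12], "twist": [0, 0, 0]},
  {"xyz": [0.016, -0.007, 0.15], "twist": [0, 0, 0]},
  {"xyz": [0.016, -0.007, 0.15], "twist": [0, 0, 0]},
  {"xyz": [0.016, -0.007, 0.15], "twist": [0, 0, 0]},
])

```text
time: 5.65
tool_pos: [0.5446, 0.145, 0.2994]
ee_rot: [-1.575, -0.003, 1.145]
wrist_force: [-0.4, -0.0, -0.5]
width: 0.0003
```

Call:
step_arm([
  {"xyz": [-0.03, -0.03, 0], "twist": [0, 0, 0]},
  {"xyz": [-0.06, -0.06, 0], "twist": [0, 0, 0]},
  {"xyz": [-0.09, -0.09, 0], "twist": [0, 0, 0]},
  {"xyz": [-0.12, -0.12, 0], "twist": [0, 0, 0]},
  {"xyz": [-0.15, -0.15, 0], "twist": [0, 0, 0]},
  {"xyz": [-0.15, -0.15, 0], "twist": [0, 0, 0]},
  {"xyz": [-0.15, -0.15, 0], "twist": [0, 0, 0]},
  {"xyz": [-0.15, -0.15, 0], "twist": [0, 0, 0]},
  {"xyz": [-0.15, -0.15, 0], "twist": [0, 0, 0]},
  {"xyz": [-0.15, -0.15, 0], "twist": [0, 0, 0]},
])

```text
time: 6.48
tool_pos: [0.3943, -0.0043, 0.2957]
ee_rot: [-1.569, 0.0, 1.146]
wrist_force: [-0.1, 0.5, 0.1]
width: 0.0005
```

Run:
```python
from h import *
o=robot.get_obs(); print(o['time'],o['tool_pos'],o['wrist_force'])
snap('side','s6'); snap('top','t6')
```

```text
6.4833 [ 0.3943166  -0.00432096  0.29566739] [-0.08704941  0.48802578  0.06884471]
```

View pics/s6.png

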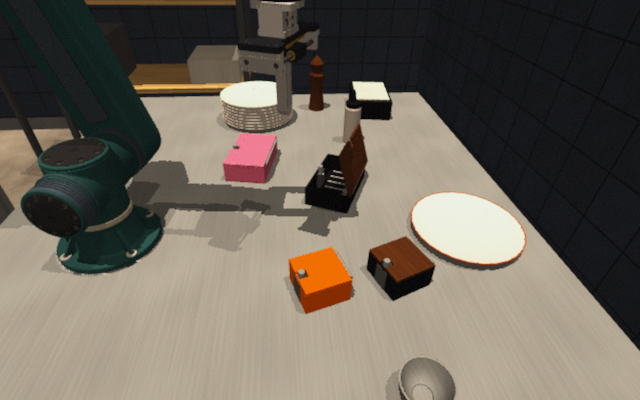

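View pics/t6.png

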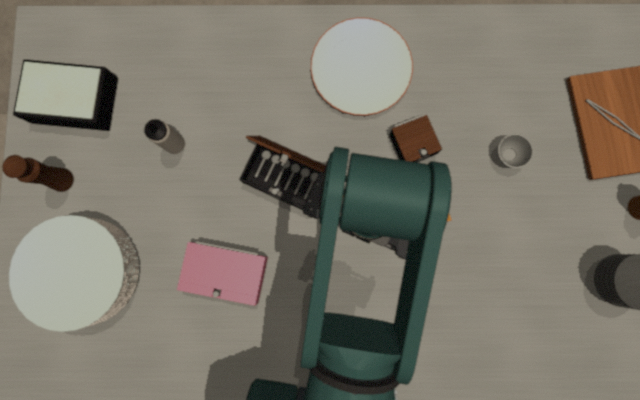

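The side view shows the wide case's lid standing open at (353,160) with the hand clear of it. The small case at (400,265), the orange one and the pink one are all shut.

Run:
```python
from h import *
z=load('s6')
for v,u in ((145,357),(140,360),(165,352)): print(dep(z,u,v))
print(robot.close_job())
```

```text
[0.57307302 0.1630979  0.12501658]
[0.58617698 0.19149928 0.12364447]
[0.55176591 0.10317162 0.10405706]
the job is handed in; nothing more can be done
None
```

The wide case is open: its lid stands up by itself, the hand is well clear of it, and I handed the job in at about 6.5 s on the robot's clock.

- **Press:** I pressed the button with shut fingertips that also covered the lid's front edge on both sides of the notch. The lid came free under the fingers, with a force of about 5 N and a gap visible under its edge.
- **Rise:** I let it rise along its arc at about 1 rad/s to roughly 0.9 rad, where a side view showed the lid still against the fingers. I then followed it on to about 1.05 rad and lifted the hand away.
- **Last checks:** The final side view showed the wide lid standing open, and the small, orange and pink cases shut. The wrist force was about 0.5 N at most, which is noise.
- **Disagreements:** My estimates of the button's position from the top, side and wrist views differed by 2 to 6 mm, so I centred the fingers on the notch using the wrist view. The lid's angle was never measured directly. The 0.9 and 1.05 rad figures are where I commanded the fingers to be on the arc.

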